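Stand the fallen bench stands back up

TASK

Two watchmaker's stands, one with a square foot and one with an octagonal foot, have been knocked over on the bench. Push each one over with the fingers so that it stands upright on its foot again, about where it lies; do not pick them up or carry them. Leave everything else on the bench where it is, still standing.

Things in the scene. Friction and masses are not known exactly. Their poses are not given: they have to be found in the camera images.
- square_stand: Fallen bench stand: square dark steel foot 90 x 90 x 12, brass post 10 thick, square brass head 30 x 30 x 18, 115 tall, 0.75 kg. Origin: centre of the foot's underside, 47 above the bench lying, 0 upright. Own x axis: along the post to the head, up when upright. Lying, its z axis is mostly up and the post slopes 16 degrees down to the head. Mass centre about 17 from the underside.
- octagon_stand: Fallen bench stand: octagonal dark steel foot 92 across flats, 12 thick, steel post 10 thick, round head 32 across, 18 high, 100 tall, 0.65 kg. Origin: centre of the foot's underside, 47 above the bench lying, 0 upright. Own x axis: along the post to the head, up when upright. Lying, its z axis is mostly up and the post slopes 19 degrees down to the head. Mass centre about 13 from the underside.
- square_edge (a point): Middle of the foot's uppermost edge (90 long) on the post's side, about 90 above the bench while the stand lies. Pushing here level, away from the head, with a few newtons rolls the stand over the foot's lower edge; after about 35 degrees (edge moved about 60) it drops onto its foot by itself and the post swings up in the middle.
- square_head (a point): Centre of the top face of the square stand's head, at the free end of the post.
- octagon_edge (a point): Middle of the foot's uppermost edge (38 long) on the post's side, about 90 above the bench while the stand lies. Pushing here level, away from the head, with a few newtons rolls the stand over the foot's lower edge; after about 35 degrees (edge moved about 60) it drops onto its foot by itself and the post swings up in the middle.
- octagon_head (a point): Centre of the top face of the octagon stand's head, at the free end of the post.
- spare_stand: Bystander, leave alone: a third, shorter stand that is already upright: square dark steel foot 70 x 70 x 12, brass post, round brass head, 86 tall. Origin: centre of its underside; z up.
- desk_clock: Bystander, leave alone: small wooden block clock with a round dial, 45 x 75 x 85 tall, standing on its base. Origin: centre of its underside; z up.
- loupe: Bystander, leave alone: black eyeglass standing on its wide end, 32 across, 32 tall. Origin: centre of its underside; z up.
- parts_jar: Bystander, leave alone: round glass jar with a steel lid, 48 across, 60 tall. Origin: centre of its underside; z up.
- parts_tray: Bystander, leave alone: low white compartment tray, 80 x 120 x 22. Origin: centre of its underside; z up.
- dust_blower: Bystander, leave alone: reddish-brown rubber bulb with a nozzle pointing up, 54 across, 85 tall. Origin: centre of its underside; z up.
- barrel_ring: Bystander, leave alone: flat brass ring lying on the bench, 60 outside, 44 inside, 16 tall. Origin: centre of its underside; z up.

How it is judged:
By the outcome, as a careful person would: the job done as asked, in the order asked, and still so for the second after the job is handed in, with the robot touching nothing.
It also fails if it takes over 43 s, if anything falls off the work surface, if the arm or the gripper's body presses on something with over 40 N, if the wrist force passes 120 N, or if a joint passes its speed limit or range.

ROBOT

A 6-joint arm with a two-finger parallel gripper is mounted at the origin on the work surface. World frame = base frame: x ahead of the robot, y to its left, z up, the work surface at z = 0. Lengths are in m, angles in rad, forces in N, time in s.
With the tool pointing down it reaches from about 0.375 to 0.9 m from the base axis. Payload 3.1 kg.
Tool frame: the origin (TCP) lies on the centre line of the jaws, within the pads' length; the fingertips stand ahead of it and the grasp point (between the pads) lies 3 mm ahead of it (robot.tip_reach is the z of the fingertips in the tool frame, in m); z points along the fingers, y is the line along which they close (so a half turn about z gives the same grasp; the last joint's range is limited). The gripper opens to 87 mm and grips with 3 to 60 N. Pads are 19 mm wide; open, the fingers measure 117 mm over their backs; the gripper's body (75 mm by 190 mm) begins 51 mm behind the grasp point.
Start: joints at [1.125, 0.527, 1.433, -0, 1.181, -0.178], TCP at [0.165, 0.603, 0.245] pointing down, gripper open.
Joint ranges: [-3.08, 3.08], [-0.75, 2.2], [0.22, 2.44], [-1.43, 4.57], [0, 2.65], [-2.85, 2.85]. Speed limits (rad/s): [2.79, 2.79, 3.14, 3.14, 3.14, 3.14].

INTERFACE

Orientations are given as a unit quaternion [x, y, z, w].
In Python, from rig import sensors, eyes, ticket, robot gives the robot as it stands.
- The arm moves only by the tool drive_tool, never from a script. Its argument "deltas" is a list that holds one entry, the list of rows, each a list of 6 numbers: the shift along the tool's x, y, z in mm, then the turn, a rotation vector about the tool's x, y, z in rad. A call has 1 to 8 rows; each row shifts and turns the commanded pose from where the row before left it, along the tool's axes as they then stand; what a row does not reach is not made up. A row lasts 1/12 s, in which the tool goes at most 41.7 mm and 7.16 degrees, less where a joint would pass 70% of its speed; a pose out of reach is approached as far as the arm can. A call is refused whole if a number of a shift passes 41.7 or a number of a turn 0.125, either way. A call with a gripper value outside its range is refused whole. "gripper" is the opening in per cent of the stroke, from 0 (shut) to 100 (fully open), set as the call begins (left out, the last holds). The fingers move at their own pace and stop on an object; "squeeze" is the grip in N (left out, the last holds). Time passes only in rows, so rows that do not move let the fingers close. It gives the time, the measured TCP pose, the force, the opening and the grip force at its end, in the units of the state.
- sensors.get_obs(): the state, without advancing time (a new reading comes with each control period).
- eyes.camera(name): name is "side" or "top"; returns a dict with "img" (420x560x3 uint8, red, green, blue), "fov_y" (degrees; the focal length in pixels is half the picture's height over the tangent of half this angle, whatever the lens; pixels are square), "cx", "cy" (the principal point, pixels), "xyz" and "attitude" of the camera in the world. Camera axes: x right, y up, looking along -z (the intrinsics and any distortion apply to the point x, -y, -z); pixel columns grow to the right and rows downward; lengths in m; the calibration is good to about 2 mm. A picture is of the moment at which its call begins. There is no depth.
- ticket.hand_in(): hands the job in; it is judged then, once.
The state is a dict: "time": time; "q": joint angles; "joint_velocities": joint speeds; "joint_torque": joint torques, N m; "position": TCP position; "tool_rot": TCP orientation; "ft_force": force on the tool from outside, world axes, zero at the start; "moment": the same for the moment, N m; "grip_width": finger opening in m; "grip_force": force on a finger pad.
Only numpy, scipy, OpenCV 4.12 (cv2) and the standard library are available. Lean on these libraries where they do the work, as an engineer would, in place of code of your own. Each camera call takes 0.05 s, during which the arm holds its last target. There are 200 camera calls.

## Working session

There is one attempt and no reset: what is moved stays moved. The work goes in short steps, Python scripts to look and compute and a tool call to move; the robot and the scene stay as the last step left them, time stands still between calls to the robot, and variables do not carry over. Pictures are saved under pics/ and viewed, at most 10 in all, crops included, and the job is handed in when it is done.

Besides the shell and the picture viewer there is one more tool, called after "Emit:" as name(argument=value, ...) on one line, values as JSON. drive_tool: Moves the arm, as the interface text tells. Its arguments: {"type":"object","properties":{"deltas":{"type":"array"},"gripper":{"type":"number"},"squeeze":{"type":"number"}},"required":["deltas"]}

```bash
mkdir -p pics; ls
python3 - <<'E'
from rig import sensors, eyes, robot
import cv2, json
for n in ("top","side"):
    c=eyes.camera(n); cv2.imwrite(f"pics/{n}0.png",c["img"][:,:,::-1]); print({k:v for k,v in c.items() if k!="img"})
print(sensors.get_obs(), robot.tip_reach)
E
```

```text
pics
{'fov_y': 45.275017664308315, 'cx': 285.77647514678057, 'cy': 213.287094345179, 'xyz': array([ 0.45952361, -0.00444311,  1.28652994]), 'attitude': array([ 0.04592182, -0.03663888, -0.69837335,  0.71331862])}
{'fov_y': 55.132832083683084, 'cx': 283.33852047556553, 'cy': 204.50069347497805, 'xyz': array([ 0.37459032, -0.74126136,  0.92580252]), 'attitude': array([ 0.35871421, -0.05254253, -0.10901472,  0.92556966])}
{'time': 0.1, 'q': array([ 1.12551651e+00,  5.28386479e-01,  1.43375286e+00, -8.60424160e-06,
        1.18142224e+00, -1.78490439e-01]), 'joint_velocities': array([-1.16855709e-03, -2.48471840e-03, -4.25804145e-03,  1.24854770e-03,
        1.29286608e-03, -9.83949506e-05]), 'joint_torque': array([ 8.71186830e-05, -4.40988028e+01, -1.77151161e+01,  6.35224278e-02,
        5.33306727e-02, -3.37655672e-05]), 'position': array([0.16447215, 0.60233564, 0.24366808]), 'tool_rot': array([ 1.32997749e-01,  9.91115851e-01, -9.38190141e-04, -2.98299228e-04]), 'ft_force': array([-1.09549911,  0.40472551, -0.80133979]), 'moment': array([ 0.04194774, -0.02404427, -0.03649369]), 'grip_force': 0.0, 'grip_width': 0.08705948409699739} 0.022
```

View pics/top0.png

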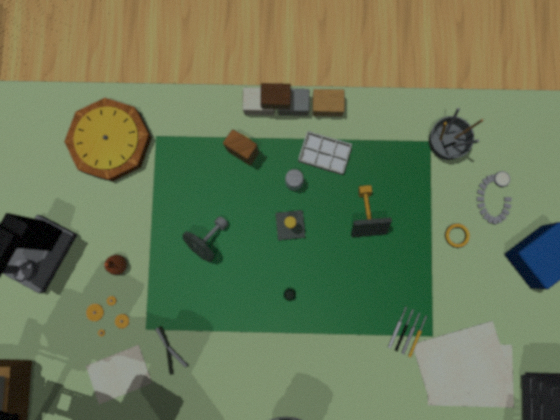

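View pics/side0.png

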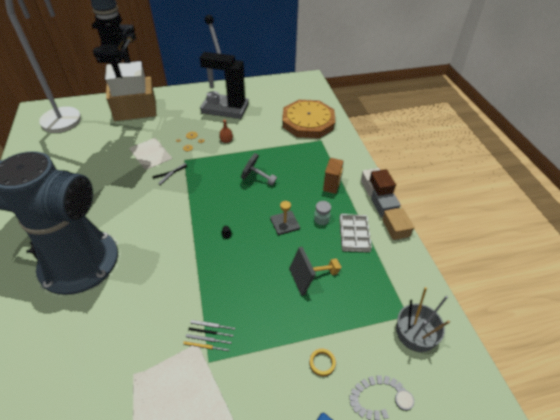

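The top view is +x up and +y left. The square stand's foot is at about (370,228) with its head at (366,190). The octagon's foot is at (200,246) with its head at (222,223). I'll enlarge both.

```bash
python3 - <<'E'
import cv2, numpy as np
t=cv2.imread("pics/top0.png"); s=cv2.imread("pics/side0.png")
def crop(i,x,y,w,h): return cv2.resize(i[y:y+h,x:x+w],(400,300),interpolation=cv2.INTER_CUBIC)
g=np.vstack([np.hstack([crop(t,340,175,80,60),crop(s,270,235,80,60)]),np.hstack([crop(t,170,205,80,60),crop(s,225,140,80,60)])])
g=cv2.convertScaleAbs(g,alpha=1.5,beta=15)
for k in range(0,800,50): cv2.line(g,(k,0),(k,600),(120,120,120) if k%400 else (255,255,255),1)
for k in range(0,600,50): cv2.line(g,(0,k),(800,k),(120,120,120) if k%300 else (255,255,255),1)
cv2.imwrite("pics/crops.png",g)
E
cat > h.py <<'E'
import numpy as np
from scipy.spatial.transform import Rotation as R
C={"top":(45.275017664308315,285.7765,213.2871,[0.45952361,-0.00444311,1.28652994],[0.04592182,-0.03663888,-0.69837335,0.71331862]),
"side":(55.132832083683084,283.3385,204.5007,[0.37459032,-0.74126136,0.92580252],[0.35871421,-0.05254253,-0.10901472,0.92556966])}
def ray(n,u,v):
    f,cx,cy,p,q=C[n]; f=210/np.tan(np.radians(f/2))
    d=R.from_quat(q).apply([(u-cx)/f,-(v-cy)/f,-1]); return np.array(p),d/np.linalg.norm(d)
def atz(n,u,v,z):
    p,d=ray(n,u,v); return p+d*(z-p[2])/d[2]
def tri(a,b):
    p,d=ray("top",*a); q,e=ray("side",*b)
    s=np.linalg.lstsq(np.c_[d,-e],q-p,rcond=None)[0]; A=p+s[0]*d;B=q+s[1]*e
    return (A+B)/2,np.linalg.norm(A-B)
def px(n,P):
    f,cx,cy,p,q=C[n]; f=210/np.tan(np.radians(f/2))
    c=R.from_quat(q).inv().apply(np.array(P)-p); return np.c_[cx+f*c[...,0]/-c[...,2],cy-f*c[...,1]/-c[...,2]]
E
```

```text
(no output)
```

View pics/crops.png

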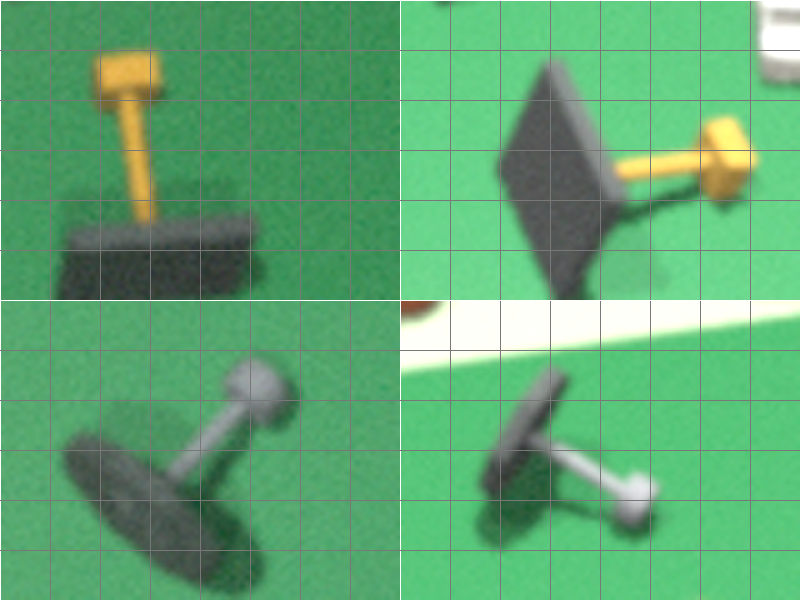

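```bash
cat > fit.py <<'E'
import numpy as np,cv2
from h import *
from scipy.optimize import least_squares
def frame(p,th):
    x,y,psi=p; t=np.radians(th)
    X=np.array([np.cos(t)*np.cos(psi),np.cos(t)*np.sin(psi),-np.sin(t)]); Y=np.cross([0,0,1],X);Y/=np.linalg.norm(Y); Z=np.cross(X,Y)
    return np.array([x,y,.047]),np.c_[X,Y,Z]
def W(p,th,L):
    o,M=frame(p,th); return o+np.array(L)@M.T/1000
def tp(pts,o,off): return [((a-off[0])/5+o[0],(b-off[1])/5+o[1]) for a,b in pts]
sqL=[(12,45,45),(12,-45,45),(0,45,45),(0,-45,45),(115,15,15),(115,-15,15),(12,0,3)]
sqT=tp([(68,233),(255,213),(65,250),(250,236),(94,58),(159,52),(145,220)],(340,175),(0,0))
sqSL=[(0,45,45),(0,-45,45),(0,45,-45),(0,-45,-45),(12,45,45),(12,-45,45)]
sqS=tp([(549,67),(610,203),(497,165),(566,300),(565,65),(627,195)],(270,235),(400,0))
ocL=[(12,0,3),(82,0,4),(100,0,0)]
ocT=tp([(172,475),(240,408),(265,382)],(170,205),(0,300))
ocSL=[(12,0,2),(82,0,2),(91,0,0)]
ocS=tp([(530,438),(618,492),(635,502)],(225,140),(400,300))
def fit(L,T,SL,S,th,p0):
    f=lambda p:np.r_[(px("top",W(p,th,L))-T).ravel(),(px("side",W(p,th,SL))-S).ravel()]
    r=least_squares(f,p0,loss="soft_l1"); print(r.x,np.degrees(r.x[2]),np.round(r.fun.reshape(-1,2),1).tolist()); return r.x
a=atz("top",370,222,.05);b=atz("top",202,246,.05);print(a,b)
sq=fit(sqL,sqT,sqSL,sqS,16,[a[0],a[1],0.]); oc=fit(ocL,ocT,ocSL,ocS,19,[b[0],b[1],-.7])
np.save("sq",sq);np.save("oc",oc)
a8=np.radians(22.5+45*np.arange(8)); o8=46/np.cos(np.pi/8)*np.c_[np.cos(a8),np.sin(a8)]
for n,p,th,e in (("sq",sq,16,45),("oc",oc,19,46)):
    print(n,"edge",W(p,th,[12,0,e]),"head",W(p,th,[115 if n=="sq" else 100,0,0]),"lower",W(p,th,[0,0,-e]))
if __name__=="__main__":
    im={n:cv2.imread(f"pics/{n}0.png") for n in C}; out=[]
    for p,th,poly,org in ((sq,16,45*np.array([[1,1],[-1,1],[-1,-1],[1,-1]]),[("top",340,175),("side",270,235)]),(oc,19,o8,[("top",170,205),("side",225,140)])):
        row=[]
        for n,x,y in org:
            g=cv2.convertScaleAbs(cv2.resize(im[n][y:y+60,x:x+80],(400,300),interpolation=cv2.INTER_CUBIC),alpha=1.5,beta=15)
            for xx,c in ((0,(0,0,255)),(12,(255,255,0))):
                q=px(n,W(p,th,np.c_[np.full(len(poly),xx),poly])); cv2.polylines(g,[np.int32((q-[x,y])*5)],True,c,1)
            q=px(n,W(p,th,[[12,0,0],[100,0,0]])); cv2.polylines(g,[np.int32((q-[x,y])*5)],False,(0,0,255),1)
            row.append(g)
        out.append(np.hstack(row))
    cv2.imwrite("pics/fit.png",np.vstack(out))
    # bystanders base positions
    for nm,u,v,z in (("spare head",291,222,.086),("clock",241,146,.085),("loupe",290,295,.032),("jar",294,180,.06),("tray",326,153,.02)): print(nm,atz("top",u,v,z))
E
python3 fit.py
```

```text
[ 0.58711722 -0.19445061  0.05      ] [0.51928651 0.21759628 0.05      ]
[ 0.56813562 -0.19725664  0.10242348] 5.868433134646908 [[0.2, -1.6], [0.3, -0.7], [1.4, -0.4], [2.1, -0.6], [0.6, -0.9], [-0.6, -0.6], [1.4, 5.8], [-1.6, -2.3], [-0.5, -1.3], [-1.2, -0.4], [-3.0, 0.4], [-0.8, -2.3], [0.3, -0.2]]
[ 0.50926385  0.22646788 -0.62110916] -35.58693362822733 [[-2.8, 6.1], [1.3, -1.2], [0.7, -0.6], [-0.6, 0.0], [0.6, -0.2], [-0.5, -0.5]]
sq edge [ 0.59194898 -0.19480902  0.08694913] head [ 0.67810138 -0.18595401  0.0153017 ] lower [ 0.55579694 -0.19852484  0.00374322]
oc edge [0.53067007 0.21114991 0.08658704] head [0.58615658 0.17144461 0.01444318] lower [0.49708475 0.23518306 0.00350615]
spare head [ 5.79496602e-01 -8.01598199e-05  8.60000000e-02]
clock [0.7636422  0.12592573 0.085     ]
loupe [ 0.40432633 -0.00115264  0.032     ]
jar [ 0.68652433 -0.00524335  0.06      ]
tray [ 0.7658403  -0.08596046  0.02      ]
```

View pics/fit.png

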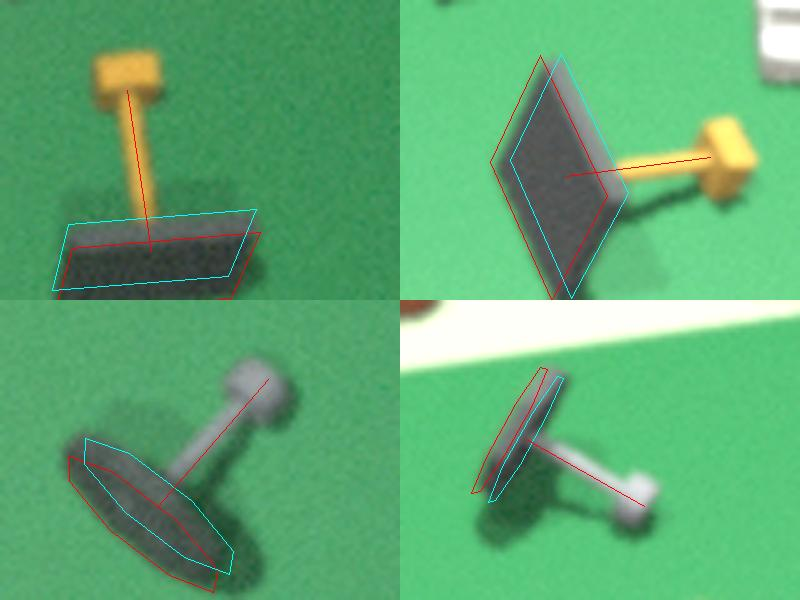

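The overlay fits to about 3 mm. The clear exceptions are the two post-base picks, which the foot's edge hides in the top view. I'll drop those, add the octagon's foot ends, and plan the approach.

```bash
sed -i 's/,(12,0,3)\]$/]/; s/,(145,220)\]/]/; s/^ocL=.*/ocL=[(82,0,4),(100,0,0),(0,42.5,0),(12,-46,0)]/; s/^ocT=.*/ocT=tp([(240,408),(265,382),(66,448),(240,568)],(170,205),(0,300))/' fit.py
cat > go.py <<'E'
import sys; from h import *; from rig import sensors
# usage: go.py sq|oc along_mm z_mm : TCP target on push line, 'along' = front finger face ahead of (toward head, +) the edge
def rep(n,along,z):
    p=np.load(n+".npy"); th,e={"sq":(16,45),"oc":(19,46)}[n]
    from fit import W
    E=W(p,th,[12,0,e]); h=np.array([np.cos(p[2]),np.sin(p[2]),0])
    T=E+h*(along+9.5)/1000; T[2]=z/1000
    o=sensors.get_obs(); x=-h; y=np.cross([0,0,-1],x); G=np.c_[x,y,[0,0,-1]]
    r=R.from_quat(o["tool_rot"]); d=T-o["position"]
    print("T",T.round(4),"pos",o["position"].round(4),"F",o["ft_force"].round(1),"t",o["time"],"w",o["grip_width"])
    print("turn(tool)",(r.inv()*R.from_matrix(G)).as_rotvec().round(4),"shift in final tool axes mm",(G.T@d*1000).round(1),"in current",(r.inv().apply(d)*1000).round(1))
rep(sys.argv[1],float(sys.argv[2]),float(sys.argv[3]))
E
python3 fit.py; python3 go.py sq 25 200 | tail -2
```

```text
[ 0.58711722 -0.19445061  0.05      ] [0.51928651 0.21759628 0.05      ]
[ 0.56770061 -0.1977693   0.10576649] 6.059973458381899 [[0.4, -1.4], [0.5, -0.5], [1.6, -0.1], [2.3, -0.5], [0.6, -0.7], [-0.5, -0.5], [-1.8, -2.1], [-0.6, -1.1], [-1.4, -0.2], [-3.0, 0.6], [-0.9, -2.1], [0.3, -0.1]]
[ 0.51092691  0.23051084 -0.67370415] -38.60040459403347 [[1.0, -0.9], [0.6, -0.1], [0.7, 3.7], [-3.8, -0.8], [-0.4, -0.8], [0.3, -0.3], [-0.9, -0.5]]
sq edge [ 0.59150566 -0.1952421   0.08694913] head [ 0.67762797 -0.18609912  0.0153017 ] lower [ 0.55536624 -0.19907875  0.00374322]
oc edge [0.53149825 0.21408871 0.08658704] head [0.5848207  0.17152134 0.01444318] lower [0.49922282 0.23985422 0.00350615]
spare head [ 5.79496602e-01 -8.01598199e-05  8.60000000e-02]
clock [0.7636422  0.12592573 0.085     ]
loupe [ 0.40432633 -0.00115264  0.032     ]
jar [ 0.68652433 -0.00524335  0.06      ]
tray [ 0.7658403  -0.08596046  0.02      ]
T [ 0.6258 -0.1916  0.2   ] pos [0.1645 0.6023 0.2437] F [-1.1  0.4 -0.8] t 0.1 w 0.08705948409699739
turn(tool) [-0.0019 -0.0007 -0.3726] shift in final tool axes mm [-374.9 -838.2   43.7] in current [-654.3 -644.1   44.7]
```

Emit:
drive_tool(deltas=[[[0,0,0,0,0,-0.124],[0,0,0,0,0,-0.124],[0,0,0,0,0,-0.124],[-8,-18,0,0,0,0],[-16.5,-37,0,0,0,0],[-16.5,-37,0,0,0,0],[-16.5,-37,0,0,0,0],[-16.5,-37,0,0,0,0]]], gripper=69)

```text
time: 0.77
position: [0.2559, 0.4438, 0.2441]
tool_rot: [-0.053, 0.999, -0.0, -0.0]
ft_force: [0.3, 0.2, -0.3]
grip_width: 0.0606
grip_force: 0.0
```

Emit:
drive_tool(deltas=[[[-16.5,-37,0,0,0,0],[-16.5,-37,0,0,0,0],[-16.5,-37,0,0,0,0],[-16.5,-37,0,0,0,0],[-16.5,-37,0,0,0,0],[-16.5,-37,0,0,0,0],[-16.5,-37,0,0,0,0],[-16.5,-37,0,0,0,0]]])

```text
time: 1.43
position: [0.4185, 0.1632, 0.2445]
tool_rot: [-0.053, 0.999, 0.0, -0.0]
ft_force: [1.1, 0.9, 0.7]
grip_width: 0.0596
grip_force: 0.0
```

Emit:
drive_tool(deltas=[[[-16.5,-37,0,0,0,0],[-16.5,-37,0,0,0,0],[-16.5,-37,0,0,0,0],[-16.5,-37,0,0,0,0],[-16.5,-37,0,0,0,0],[-16.5,-37,0,0,0,0],[-16.5,-37,0,0,0,0],[-16.5,-37,0,0,0,0]]])

```text
time: 2.1
position: [0.5808, -0.1174, 0.2441]
tool_rot: [-0.052, 0.999, 0.0, -0.0]
ft_force: [0.3, 1.1, 0.2]
grip_width: 0.0601
grip_force: 0.0
```

```bash
python3 go.py sq 25 98 | tail -2
```

```text
T [ 0.6258 -0.1916  0.098 ] pos [ 0.5808 -0.1174  0.2441] F [0.3 1.1 0.2] t 2.1 w 0.06010114097852435
turn(tool) [ 0.0006 -0.0008 -0.0012] shift in final tool axes mm [-36.9 -78.6 146.1] in current [-37.2 -78.6 146. ]
```

Emit:
drive_tool(deltas=[[[-12,-26,0,0,0,0],[-12,-26,0,0,0,0],[-12,-26,0,0,0,0],[0,0,30,0,0,0],[0,0,35,0,0,0],[0,0,35,0,0,0],[0,0,20,0,0,0],[0,0,0,0,0,0]]])

```text
time: 2.77
position: [0.6205, -0.1875, 0.1185]
tool_rot: [-0.052, 0.999, 0.003, -0.005]
ft_force: [-1.4, 0.9, 0.0]
grip_width: 0.0602
grip_force: 0.0
```

```bash
python3 go.py sq 25 98 | tail -2
python3 - <<'E'
from rig import eyes
import cv2, numpy as np
a=eyes.camera("top")["img"][:,:,::-1][170:250,320:420]; b=eyes.camera("side")["img"][:,:,::-1][220:300,250:350]
cv2.imwrite("pics/near1.png",cv2.resize(cv2.convertScaleAbs(np.hstack([a,b]),alpha=1.5,beta=15),(800,320),interpolation=cv2.INTER_CUBIC))
E
```

```text
T [ 0.6258 -0.1916  0.098 ] pos [ 0.6205 -0.1875  0.1185] F [-1.4  0.9  0. ] t 2.7667 w 0.06020742846012759
turn(tool) [ 0.0068 -0.0104 -0.001 ] shift in final tool axes mm [-4.9 -4.6 20.5] in current [-5.1 -4.8 20.4]
```

View pics/near1.png

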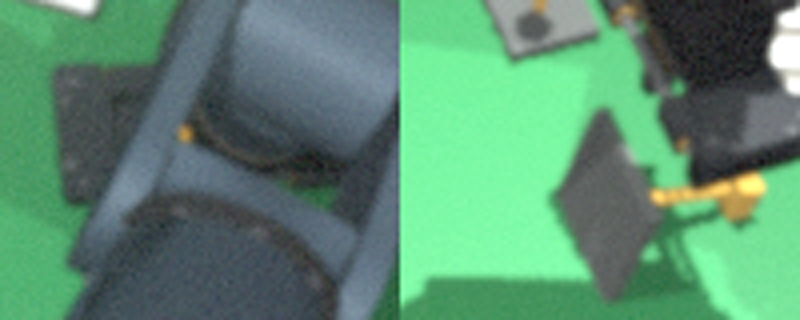

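The side view shows the gripper on the head side, behind the foot and clear of it. I'll lower it the last 20 mm and align.

Emit:
drive_tool(deltas=[[[-3,-4,10,0,0,0],[-2,0,10,0,0,0],[0,0,0,0,0,0],[0,0,0,0,0,0]]])

```text
time: 3.2
position: [0.63, -0.1927, 0.1046]
tool_rot: [-0.053, 0.999, 0.0, -0.0]
ft_force: [0.4, 0.3, -0.1]
grip_width: 0.0599
grip_force: 0.0
```

```bash
python3 go.py sq 25 98 | tail -2
```

```text
T [ 0.6258 -0.1916  0.098 ] pos [ 0.63   -0.1927  0.1046] F [ 0.4  0.3 -0.1] t 3.2 w 0.059870984050306254
turn(tool) [ 0.     -0.0001 -0.0005] shift in final tool axes mm [4.  1.5 6.6] in current [4.  1.5 6.6]
```

Emit:
drive_tool(deltas=[[[4,1.5,6.5,0,0,0],[8,0,0,0,0,0],[8,0,0,0,0,0],[5,0,0,0,0,0],[5,0,0,0,0,0],[5,0,0,0,0,0],[5,0,0,0,0,0],[5,0,0,0,0,0]]])

```text
time: 3.87
position: [0.5847, -0.1963, 0.0985]
tool_rot: [-0.053, 0.999, -0.0, 0.0]
ft_force: [0.3, 0.6, 0.7]
grip_width: 0.06
grip_force: 0.4
```

Emit:
drive_tool(deltas=[[[5,0,0,0,0,0],[5,0,0,0,0,0],[5,0,0,0,0,0],[0,0,0,0,0,0]]])

```text
time: 4.2
position: [0.5685, -0.1973, 0.0979]
tool_rot: [-0.052, 0.999, 0.0, -0.001]
ft_force: [1.8, 0.1, 0.3]
grip_width: 0.0601
grip_force: 1.1
```

```bash
python3 go.py sq -60 98 | tail -2
python3 - <<'E'
from rig import eyes
import cv2, numpy as np
b=eyes.camera("side")["img"][:,:,::-1][200:320,230:390]
cv2.imwrite("pics/push1.png",cv2.resize(cv2.convertScaleAbs(b,alpha=1.5,beta=15),(800,600),interpolation=cv2.INTER_CUBIC))
E
```

```text
T [ 0.5413 -0.2006  0.098 ] pos [ 0.5685 -0.1973  0.0979] F [1.8 0.1 0.3] t 4.2 w 0.060128274670598954
turn(tool) [ 0.001  -0.0019 -0.0009] shift in final tool axes mm [27.4 -0.4 -0.1] in current [27.4 -0.4 -0.1]
```

View pics/push1.png

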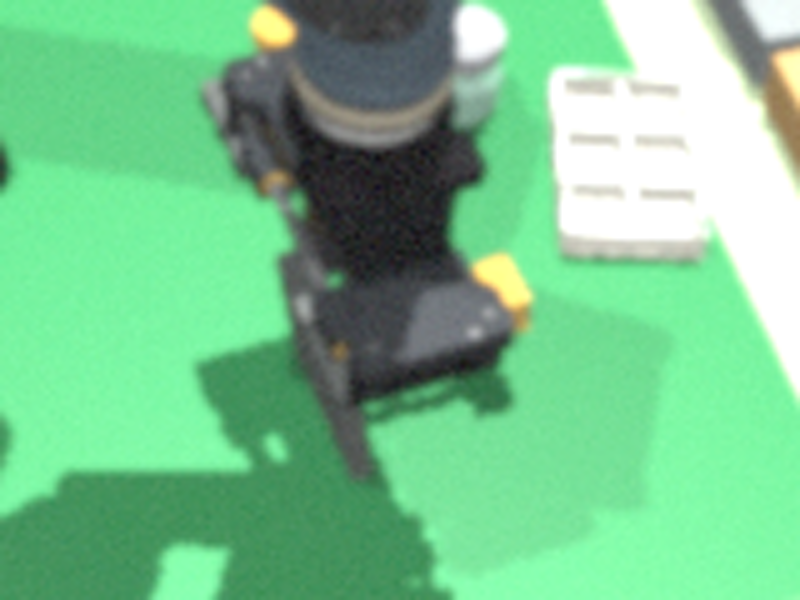

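The foot is rolling up on edge with the head rising between the fingers. I'll continue.

Emit:
drive_tool(deltas=[[[5,0,0,0,0,0],[5,0,0,0,0,0],[5,0,0,0,0,0],[5,0,0,0,0,0],[4,0,0,0,0,0],[0,0,0,0,0,0],[0,0,0,0,0,0]]])

```text
time: 4.83
position: [0.5458, -0.2001, 0.0981]
tool_rot: [-0.052, 0.999, 0.0, -0.0]
ft_force: [0.0, 0.8, 0.2]
grip_width: 0.0599
grip_force: 0.0
```

```bash
python3 go.py sq -60 98 | tail -2
python3 - <<'E'
from rig import eyes
import cv2, numpy as np
b=eyes.camera("side")["img"][:,:,::-1][200:320,230:390]
cv2.imwrite("pics/push2.png",cv2.resize(cv2.convertScaleAbs(b,alpha=1.5,beta=15),(800,600),interpolation=cv2.INTER_CUBIC))
E
```

```text
T [ 0.5413 -0.2006  0.098 ] pos [ 0.5458 -0.2001  0.0981] F [0.  0.8 0.2] t 4.8333 w 0.05986434189947786
turn(tool) [ 0.0002 -0.0003 -0.001 ] shift in final tool axes mm [ 4.5 -0.   0.1] in current [ 4.5 -0.   0.1]
```

View pics/push2.png

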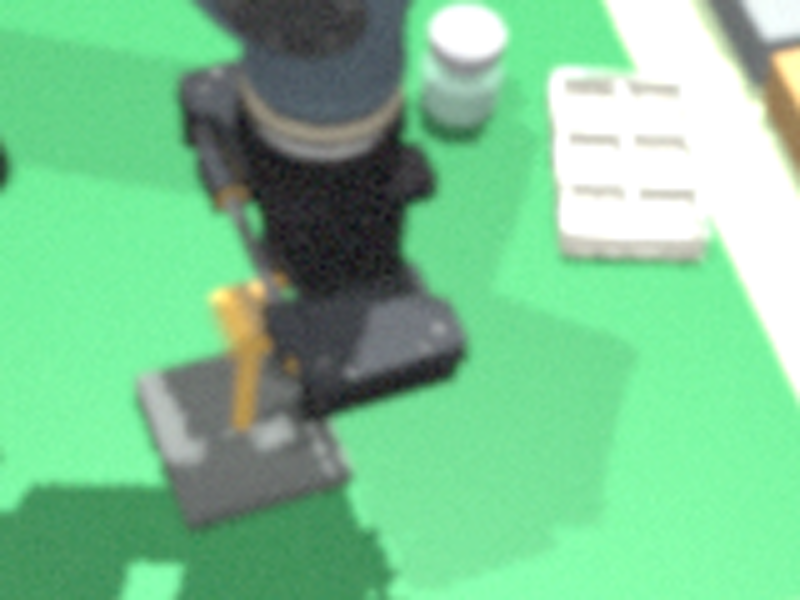

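The square stand is standing on its foot, free of the fingers. I'll back off and lift. While the robot's clock is stopped, I'll refine the octagon's pose with a silhouette fit.

Emit:
drive_tool(deltas=[[[-15,0,0,0,0,0],[-15,0,-10,0,0,0],[0,0,-35,0,0,0],[0,0,-35,0,0,0],[0,0,-35,0,0,0],[0,0,-32,0,0,0]]])

```text
time: 5.38
position: [0.5764, -0.1968, 0.247]
tool_rot: [-0.053, 0.999, -0.0, 0.0]
ft_force: [0.9, 0.2, -0.3]
grip_width: 0.06
grip_force: 0.0
```

```bash
cat > sil.py <<'E'
import numpy as np,cv2
from fit import W,oc,o8,px
from scipy.optimize import minimize
K=8; M={}
for n,x,y in (("top",160,195),("side",215,130)):
    i=cv2.imread(f"pics/{n}0.png")[y:y+80,x:x+100].astype(float)
    b,g,r=cv2.split(cv2.GaussianBlur(i,(3,3),0)); m=((g-(r+b)/2)/(g+5)<.22)&(r<190)
    if n=="side": m[:22]=0
    k,l,s,c=cv2.connectedComponentsWithStats(m.astype(np.uint8)); j=1+np.argmax(s[1:,4]); m=(l==j)
    print(n,s[j]); M[n]=(x,y,cv2.resize(m.astype(np.float32),None,fx=K,fy=K,interpolation=cv2.INTER_LINEAR)>.5)
a=np.arange(0,2*np.pi,.3)
def hull(n,P,x,y,im):
    q=((px(n,P)-[x,y]+.5)*K).astype(np.float32); cv2.fillConvexPoly(im,cv2.convexHull(q).astype(np.int32),1)
def prism(p,sec,x0,x1): return W(p,19,np.r_[np.c_[np.full(len(sec),x0),sec],np.c_[np.full(len(sec),x1),sec]])
def draw(p,n):
    x,y,m=M[n]; im=np.zeros(m.shape,np.uint8); c=np.c_[np.cos(a),np.sin(a)]
    for s,u,v in ((o8,0,12),(5*c,12,82),(16*c,82,100)): hull(n,prism(p,s,u,v),x,y,im)
    return im>0
def iou(p,n): d=draw(p,n); m=M[n][2]; return (d&m).sum()/(d|m).sum()
for ns in (("top","side"),("top",),("side",)):
    best=min((minimize(lambda q:-sum(iou(q*[.01,.01,.1],n) for n in ns),np.r_[oc[:2],h]/[.01,.01,.1],method="Nelder-Mead",options=dict(initial_simplex=np.r_[oc[:2],h]/[.01,.01,.1]+np.array([[0,0,0],[.6,0,0],[0,.6,0],[0,0,.6]]))) for h in (-.6,-.7)),key=lambda r:r.fun)
    p=best.x*[.01,.01,.1]; print(ns,p.round(4),np.degrees(p[2]).round(1),[iou(p,n).round(3) for n in M])
    if len(ns)==2: np.save("oc2",p)
p=np.load("oc2.npy"); out=[]
for n in M:
    x,y,m=M[n]; i=cv2.resize(cv2.imread(f"pics/{n}0.png")[y:y+80,x:x+100],None,fx=K,fy=K)[:,:]; i=cv2.convertScaleAbs(i,alpha=1.6,beta=15)
    for mm,c in ((m,(0,255,255)),(draw(p,n),(0,0,255))): cv2.drawContours(i,cv2.findContours(mm.astype(np.uint8),0,2)[0],-1,c,1)
    out.append(cv2.resize(i,(400,320)))
cv2.imwrite("pics/sil.png",np.hstack(out))
E
python3 sil.py | tail -5
```

```text
top [ 24  22  43  43 559]
side [ 27  24  35  31 264]
('top', 'side') [ 0.5117  0.2298 -0.6145] -35.2 [np.float64(0.771), np.float64(0.797)]
('top',) [ 0.5157  0.233  -0.7014] -40.2 [np.float64(0.804), np.float64(0.705)]
('side',) [ 0.5099  0.2285 -0.5853] -33.5 [np.float64(0.727), np.float64(0.811)]
```

View pics/sil.png

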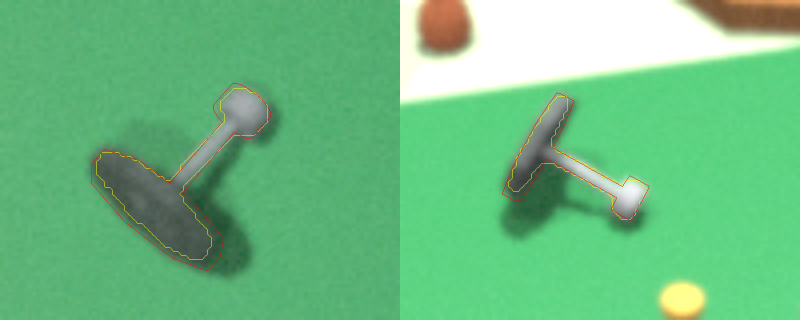

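The silhouette fit sits within 1 px in both views, with heading about -35.5°. I'll use it.

```bash
python3 -c "
import numpy as np; np.save('oc2',[.512,.2298,-.62])"; sed -i 's/np.load(n+".npy")/np.load("oc2.npy" if n=="oc" else "sq.npy")/' go.py; python3 go.py oc 25 98 | tail -2
```

```text
T [0.5615 0.1945 0.098 ] pos [ 0.5764 -0.1968  0.247 ] F [ 0.9  0.2 -0.3] t 5.3833 w 0.059981165589996645
turn(tool) [-2.000e-04  9.000e-04  7.256e-01] shift in final tool axes mm [239.4 309.8 149. ] in current [-26.3 390.7 148.8]
```

Emit:
drive_tool(deltas=[[[0,0,0,0,0,0.121],[0,0,0,0,0,0.121],[0,0,0,0,0,0.121],[0,0,0,0,0,0.121],[0,0,0,0,0,0.121],[0,0,0,0,0,0.121],[12,15.5,0,0,0,0],[24,31,0,0,0,0]]], gripper=50.5)

```text
time: 6.05
position: [0.575, -0.1415, 0.2452]
tool_rot: [0.308, 0.951, -0.001, 0.002]
ft_force: [0.6, 0.3, -0.8]
grip_width: 0.0442
grip_force: 0.0
```

Emit:
drive_tool(deltas=[[[24,31,0,0,0,0],[24,31,0,0,0,0],[24,31,0,0,0,0],[24,31,0,0,0,0],[24,31,0,0,0,0],[24,31,0,0,0,0],[24,31,0,0,0,0],[24,31,0,0,0,0]]])

```text
time: 6.72
position: [0.5616, 0.1774, 0.2452]
tool_rot: [0.305, 0.952, 0.0, 0.0]
ft_force: [0.9, -0.3, -0.9]
grip_width: 0.044
grip_force: 0.0
```

Emit:
drive_tool(deltas=[[[0,0,0,0,0,0],[0,0,0,0,0,0]]])

```text
time: 6.88
position: [0.5614, 0.1776, 0.245]
tool_rot: [0.303, 0.953, -0.0, 0.0]
ft_force: [0.7, -0.7, 0.3]
grip_width: 0.0442
grip_force: 0.0
```

```bash
python3 go.py oc 25 98 | tail -2
```

```text
T [0.5615 0.1945 0.098 ] pos [0.5614 0.1776 0.245 ] F [ 0.7 -0.7  0.3] t 6.8833 w 0.044164643320455756
turn(tool) [-0.      0.0004  0.004 ] shift in final tool axes mm [  9.7  13.8 147. ] in current [  9.7  13.8 147. ]
```

Emit:
drive_tool(deltas=[[[5,7,20,0,0,0],[5,7,35,0,0,0.004],[0,0,35,0,0,0],[0,0,35,0,0,0],[0,0,27,0,0,0],[0,0,0,0,0,0],[0,0,0,0,0,0]]])

```text
time: 7.47
position: [0.5613, 0.191, 0.0919]
tool_rot: [0.308, 0.951, -0.001, -0.002]
ft_force: [0.1, -0.1, 0.5]
grip_width: 0.0438
grip_force: 0.0
```

```bash
python3 go.py oc 25 93 | tail -2
```

```text
T [0.5615 0.1945 0.093 ] pos [0.5613 0.191  0.0919] F [ 0.1 -0.1  0.5] t 7.4667 w 0.04383132830760034
turn(tool) [-0.0028 -0.0024 -0.0064] shift in final tool axes mm [ 1.8  2.9 -1.1] in current [ 1.8  2.9 -1.1]
```

Emit:
drive_tool(deltas=[[[0,2,0,0,0,0],[0,0,0,0,0,0],[0,0,0,0,0,0]]])

```text
time: 7.72
position: [0.5648, 0.1942, 0.0953]
tool_rot: [0.307, 0.952, 0.001, 0.002]
ft_force: [0.5, -0.0, -0.6]
grip_width: 0.0437
grip_force: 0.0
```

```bash
python3 go.py oc -60 93 | tail -2
```

```text
T [0.4923 0.2438 0.093 ] pos [0.5648 0.1942 0.0953] F [ 0.5 -0.  -0.6] t 7.7167 w 0.04373871679810075
turn(tool) [ 0.0032  0.0034 -0.005 ] shift in final tool axes mm [87.8 -1.7  2.3] in current [87.8 -2.1  2. ]
```

Emit:
drive_tool(deltas=[[[8,-1,0,0,0,0],[8,0,0,0,0,0],[6,0,0,0,0,0],[5,0,0,0,0,0],[5,0,0,0,0,0],[5,0,0,0,0,0],[5,0,0,0,0,0],[5,0,0,0,0,0]]])

```text
time: 8.38
position: [0.5237, 0.2212, 0.093]
tool_rot: [0.307, 0.952, -0.0, -0.0]
ft_force: [0.8, 0.1, 0.5]
grip_width: 0.0441
grip_force: 0.2
```

Emit:
drive_tool(deltas=[[[5,0,0,0,0,0],[5,0,0,0,0,0],[5,0,0,0,0,0],[5,0,0,0,0,0],[0,0,0,0,0,0]]])

```text
time: 8.8
position: [0.5063, 0.233, 0.0928]
tool_rot: [0.307, 0.952, -0.001, -0.001]
ft_force: [0.4, 0.2, -0.3]
grip_width: 0.0439
grip_force: 0.0
```

```bash
python3 go.py oc -60 93 | tail -2
```

```text
T [0.4923 0.2438 0.093 ] pos [0.5063 0.233  0.0928] F [ 0.4  0.2 -0.3] t 8.8 w 0.04388910702429809
turn(tool) [-0.0017 -0.0019 -0.0041] shift in final tool axes mm [17.7  0.7 -0.2] in current [17.7  0.7 -0.2]
```

Emit:
drive_tool(deltas=[[[5,0.5,0,0,0,0],[5,0,0,0,0,0],[5,0,0,0,0,0],[3,0,0,0,0,0],[0,0,0,0,0,0],[0,0,0,0,0,0]]])

```text
time: 9.3
position: [0.4936, 0.2436, 0.0931]
tool_rot: [0.307, 0.952, -0.0, 0.0]
ft_force: [-0.3, -0.9, -0.0]
grip_width: 0.044
grip_force: 0.0
```

```bash
python3 go.py oc -60 93 | tail -2
python3 - <<'E'
from rig import eyes
import cv2, numpy as np
a=eyes.camera("side")["img"][:,:,::-1][120:330,180:390]; a=cv2.resize(a,(600,600),interpolation=cv2.INTER_CUBIC)
cv2.imwrite("pics/push3.png",cv2.convertScaleAbs(a,alpha=1.4,beta=15))
E
```

```text
T [0.4923 0.2438 0.093 ] pos [0.4936 0.2436 0.0931] F [-0.3 -0.9 -0. ] t 9.3 w 0.044026469370357264
turn(tool) [-0.0001  0.     -0.0043] shift in final tool axes mm [ 1.2 -0.5  0.1] in current [ 1.2 -0.5  0.1]
```

View pics/push3.png

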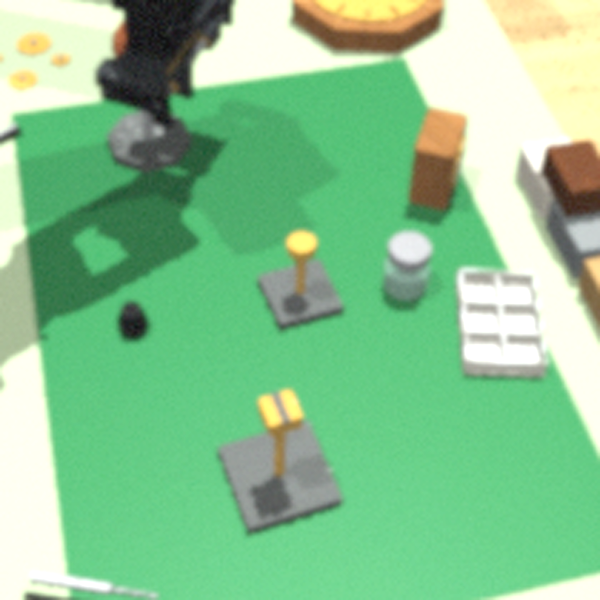

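The octagon foot lies flat, the square stand is upright, and the bystanders haven't moved. I'll back off along the push line, then lift clear.

Emit:
drive_tool(deltas=[[[-10,0,0,0,0,0],[-15,0,0,0,0,0],[0,0,-20,0,0,0],[0,0,-35,0,0,0],[0,0,-35,0,0,0],[0,0,-35,0,0,0],[-30,-20,-20,0,0,0],[-30,-20,0,0,0,0]]])

```text
time: 10.02
position: [0.5437, 0.1612, 0.244]
tool_rot: [0.306, 0.952, 0.002, 0.006]
ft_force: [1.1, 0.5, -0.1]
grip_width: 0.0438
grip_force: 0.0
```

Emit:
drive_tool(deltas=[[[-30,-20,0,0,0,0],[-30,-20,0,0,0,0],[-30,-20,0,0,0,0],[-15,-10,0,0,0,0],[0,0,0,0,0,0],[0,0,0,0,0,0]]])

```text
time: 10.52
position: [0.5846, 0.0408, 0.238]
tool_rot: [0.309, 0.951, 0.0, 0.0]
ft_force: [-0.2, -0.1, 0.0]
grip_width: 0.0438
grip_force: 0.0
```

Run:
```python
from rig import eyes
import cv2, numpy as np
a=eyes.camera("side")["img"][:,:,::-1][120:330,180:390]; b=eyes.camera("top")["img"][:,:,::-1][110:320,145:400]
g=np.hstack([cv2.resize(a,(380,380)),cv2.resize(b,(420,380))])
cv2.imwrite("pics/end.png",cv2.convertScaleAbs(g,alpha=1.5,beta=15))
```

```text
(no output)
```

View pics/end.png

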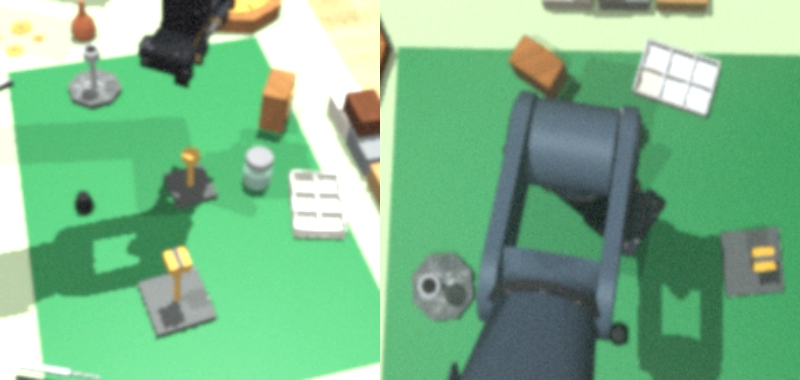

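Both stands are upright in both views: octagon at (93,85) and square at (177,295) in the left picture. All the bystanders I can see are still in place, and the arm is touching nothing.

```bash
python3 -c "
from rig import ticket; print(ticket.hand_in())"
```

```text
the job is handed in; nothing more can be done
None
```

Both stands are upright on their feet about where they lay (square first, then octagon), no bystander was seen to move, and the job was handed in at about 10.6 s; no verdict came back.

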